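# Bolt shut the lot case with the red cup

### The job

The lot in the case with the red cup is complete, so bolt that case shut: lift its bolt by the black knob over the yellow bump, slide it fully home through the keeper, let it drop down behind the bump and let go. Leave the bolt of the case with the blue cup alone.

Things in the scene. Friction and masses are not known exactly. Their poses are not given: they have to be found in the camera images.
- knob_red (a point): Centre of the black upright round knob (24 mm wide, 36 mm tall) on the bolt of the case with the red cup, 141 mm above the worktop when down. Axes: z up, y the way the bolt slides shut. Below it: a 12 mm stalk, then the bar, its top 48 mm below this point. A fixed steel guide, top 20 mm below this point, begins 76 mm in +y from the knob's fully open place; a like keeper follows.
- bolt_red (a joint): Slide of the red cup case's bolt along +y of its knob, m: 0 fully open, 0.060 fully home in the keeper (end stop). Starts at 0 to 0.008. With the bolt down, the fixed yellow bump (9 mm high, 12 mm long) blocks its foot at 0.014; from 0.038 on the foot is past the bump. About 1 N of friction.
- bolt_red_lift (a joint): Height of the same bolt (0.15 kg) above its rest, m: 0 down, 0.024 highest (stop). More than 0.010 clears the bump. Let go, it drops by its own weight.
- knob_blue (a point): Centre of the like knob on the like case that holds the blue cup (white inside); leave it. Each case is a fixed plywood box, 160 x 212 mm, 75 mm high, with a metal lid; the cup shows through the lid's wire window and the bolt lies along the lid's front. The cases stand side by side, either one on the left.

How it is judged:
By the outcome, as a careful person would: the job done as asked, in the order asked, and still so for the second after the job is handed in, with the robot touching nothing.
It also fails if it takes over 29 s, if anything falls off the work surface, if the arm or the gripper's body presses on something with over 40 N, if the wrist force passes 120 N, or if a joint passes its speed limit or range.

### The arm

A 7-joint arm with a two-finger parallel gripper is mounted at the origin on a cart in front of the work surface, level with it; the furniture and walls round the work are solid. World frame = base frame: x ahead of the robot, y to its left, z up, the work surface at z = 0. Lengths are in mm, angles in rad, forces in N, time in s.
With the tool pointing down it reaches from about 400 to 875 mm from the base axis. Payload 4.4 kg.
Tool frame: the origin (TCP) lies midway between the tips of the shut fingers; the grasp point (between the pads) lies 19 mm behind it; z points along the fingers, y is the line along which they close (so a half turn about z gives the same grasp; the last joint's range is limited). The gripper opens to 85 mm and grips with 20 to 120 N. Pads are 22 mm wide; open, the fingers measure 114 mm over their backs; the gripper's body (76 mm by 85 mm) begins 54 mm behind the grasp point. The pads swing forward as they close: fully open they stand 13 mm farther back than shut.
Start: joints at [1.238, 0.628, 0.038, 1.517, -0.027, 0.996, -0.02], TCP at [171.397, -627.009, 231.313] pointing down, gripper open.
Joint ranges: [-3.06, 3.06], [-0.37, 2.12], [-1.25, 1.32], [0.18, 2.47], [-1.1, 4.24], [0.23, 1.98], [-2.94, 2.94]. Speed limits (rad/s): [2.57, 2.57, 3.14, 3.14, 3.14, 3.14, 3.14].

### API

Orientations are given as [roll, pitch, yaw] about the fixed x, y, z axes, in that order (R = Rz(yaw) Ry(pitch) Rx(roll)).
In Python, from cell import telemetry, eyes, ctrl, finder gives the robot as it stands.
- The arm moves only by the tool move_arm, never from a script. Its argument "steps" is a list of rows, each a list of 7 numbers: the turn, a rotation vector about the world's x, y, z in degrees, then the shift along the world's x, y, z in m, then the finger opening in m, from 0 to 0.0854. A call has 1 to 5 rows; each row shifts and turns the commanded pose from where the row before left it; what a row does not reach is not made up. A row lasts 1/10 s, in which the tool goes at most 50 mm and 8.59 degrees, less where a joint would pass 70% of its speed; a pose out of reach is approached as far as the arm can. A call with a gripper value outside its range is refused whole. The fingers move at their own pace and stop on an object; the grip force is fixed at half the most. Time passes only in rows, so rows that do not move let the fingers close. It gives the time, the measured TCP pose, the force, the opening and the grip force at its end, in the units of the state.
- telemetry.read_state(): the state, without advancing time (a new reading comes with each control period).
- eyes.get_image(name): name is "side" or "top"; returns (picture, depth): 480x640x3 uint8, blue, green, red; 480x640 float32, mm along the optical axis (not along the pixel's ray), 0 where there is no reading.
- eyes.calibration(name): a dict with "fx", "fy", "cx", "cy" (pixels), "position" and "attitude" of the camera in the world. Camera axes: x right, y down, z forward; pixel columns grow to the right and rows downward; lengths in mm; the calibration is good to about 2 mm. A picture is of the moment at which its call begins. calibration takes no time and is no camera call.
- ctrl.finish_job(): hands the job in; it is judged then, once.
Trained networks look in the newest picture that a camera, given by its name, has taken for a name from the list of things; names that differ only in an ending like _2 or _b are one class to them, and where a whole thing is asked for, a point or a joint stands for the part that bears it (a point fixed in the world has none). Each returns a list of dicts, best first, with "confidence" (0 to 1); they miss things now and then, are a little off and sometimes report something else, mostly with a low value. They report only what shows in the picture. A call takes as long as a camera call.
- finder.boxes_of(camera, name): "location" ([x, y, z] in mm, in the coordinates of the camera as it stood for that picture, good to about 4 mm: the middle of the surface that is visible of it).
- finder.cut_out(camera, name): "mask" (480x640 bool, what is visible of it).
- finder.pinpoint(camera, name): "location" ([x, y, z] in mm, in the coordinates of the camera as it stood for that picture, good to about 4 mm: a listed point, or the origin of a listed thing).
The state is a dict: "clock": time; "qpos": joint angles; "qd": joint speeds; "tau": joint torques, N m; "eef_pos": TCP position; "tool_rot": TCP orientation; "force": force on the tool from outside, world axes, zero at the start; "torque": the same for the moment, N m; "width": finger opening in mm; "gripper_force": force on a finger pad.
Only numpy, scipy, OpenCV 4.12 (cv2) and the standard library are available. Lean on these libraries where they do the work, as an engineer would, in place of code of your own. Each camera call takes 0.05 s, during which the arm holds its last target. There are 200 camera calls.

## Working session

There is one attempt and no reset: what is moved stays moved. The work goes in short steps, Python scripts to look and compute and a tool call to move; the robot and the scene stay as the last step left them, time stands still between calls to the robot, and variables do not carry over. Pictures are saved under pics/ and viewed, at most 10 in all, crops included, and the job is handed in when it is done.

Besides the shell and the picture viewer there is one more tool, called after "Call:" in YAML: its name, and indented under it one key for each argument. move_arm: Moves the arm, as the interface text tells. Its arguments: {"type":"object","properties":{"steps":{"type":"array"}},"required":["steps"]}

```bash
mkdir -p pics; cat > h.py <<'E'
from cell import telemetry, eyes, ctrl, finder
import numpy as np, cv2
from scipy.spatial.transform import Rotation as R
def T(name):
    c=eyes.calibration(name); a=np.array(c["attitude"],float)
    M=a if a.shape==(3,3) else (R.from_quat(a).as_matrix() if a.size==4 else R.from_euler('xyz',a).as_matrix())
    return c,M,np.array(c["position"],float)
def w(name,p):
    c,M,t=T(name); return M@np.array(p,float)+t
def look(name,fn=None):
    im,d=eyes.get_image(name)
    if fn: cv2.imwrite('pics/'+fn,im)
    return im,d
E
python3 - <<'E'
from h import *
for n in("top","side"):
    look(n,n+'0.png'); c,M,t=T(n); print(n,c)
    for k in("knob_red","knob_blue"):
        for r in finder.pinpoint(n,k)[:3]:
            p=np.array(r["location"]); print(k,round(r["confidence"],2),w(n,p).round(),(c["fx"]*p[0]/p[2]+c["cx"]).round(),(c["fy"]*p[1]/p[2]+c["cy"]).round())
s=telemetry.read_state();print(s["clock"],s["eef_pos"],s["tool_rot"],s["width"])
E
```

```text
top {'fx': 484.27161908429923, 'fy': 484.27161908429923, 'cx': 323.4663215620235, 'cy': 246.81272856649142, 'position': array([ 438.22266287,  -66.581413  , 1101.37454649]), 'attitude': array([-3.05954815, -0.00427779, -1.56049227])}
knob_blue 0.78 [ 527. -215.  141.] 396.0 243.0
side {'fx': 521.1432669541077, 'fy': 521.1432669541077, 'cx': 320.5702598399995, 'cy': 240.18025935727476, 'position': array([473.13620206, 727.50605748, 643.40937839]), 'attitude': array([-2.12381836, -0.02494381, -3.11436324])}
knob_red 0.89 [480.  91. 140.] 319.0 301.0
knob_blue 0.67 [ 524. -215.  142.] 302.0 206.0
0.3 [ 171.353488   -626.83366637  231.00711858] [-3.14101289e+00 -4.40437517e-05  2.66783146e-01] 85.74709594322066
```

View pics/top0.png

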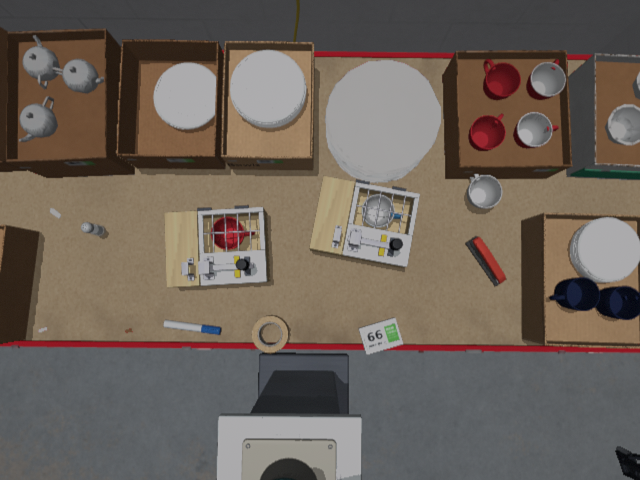

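View pics/side0.png

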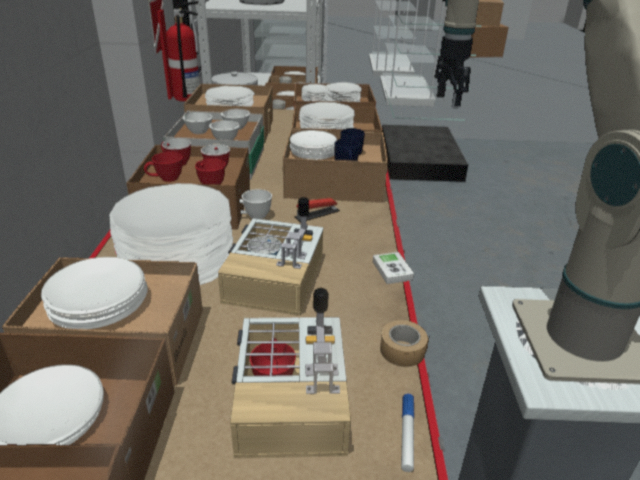

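Red cup is in the left case (top image, cup at (228,234), knob at (243,264), guide at (208,267), keeper at (188,268)). The right case holds the blue cup, with its knob at (396,243). Next I measure the red case's angle from the depth image.

```bash
python3 - <<'E'
from h import *
im,d=look("top"); c,M,t=T("top")
v,u=np.mgrid[0:480,0:640]
P=np.stack([(u-c["cx"])/c["fx"]*d,(v-c["cy"])/c["fy"]*d,d],-1)@M.T+t
X,Y,Z=P[...,0],P[...,1],P[...,2]
roi=(u>140)&(u<290)&(v>190)&(v<300)&(d>0)
m=roi&(Z>60)&(Z<200)
r=cv2.minAreaRect(P[m][:,:2].astype(np.float32)); print(r)
k=roi&(Z>148)&(im.max(2)<60); print(k.sum(),P[k].mean(0),P[k].min(0),P[k].max(0))
g=roi&(Z>112)&(Z<128)&(Y>110); print(g.sum(),P[g].mean(0),P[g].min(0),P[g].max(0))
for o in(0,1):
  for nme in("knob_red","bolt_red"):
    for q in finder.pinpoint("top",nme)[:2]: print(nme,q["confidence"],w("top",q["location"]))
E
```

```text
((524.8203735351562, 161.630615234375), (166.2742919921875, 212.9985809326172), 3.9376590251922607)
55 [480.64141026  88.27431445 157.09223792] [470.79012447  79.0749668  148.30674287] [490.61099686 100.42222342 161.82290573]
247 [474.48802219 188.09049648 120.12130667] [460.75132638 161.35744231 112.7904523 ] [487.84111452 218.77942795 124.97923273]
knob_red 0.61 [482.96543552  86.38034562 140.88053052]Traceback (most recent call last):
  File "<stdin>", line 13, in <module>
ValueError: it knows: knob_blue, knob_red
```

Call:
move_arm:
  steps:
    - [0,0,0,0.03,0.02,0.02,0.0854]
    - [0,0,5,0.04,0.03,0,0.0854]
    - [0,0,5,0.04,0.03,0,0.0854]
    - [0,0,5,0.035,0.035,0,0.0854]
    - [0,0,5,0.03,0.04,0,0.0854]

```text
clock: 0.9
eef_pos: [348.5, -470.9, 251.4]
tool_rot: [3.14, -0.0, 0.62]
force: [0.4, 0.4, 0.1]
width: 85.0
gripper_force: 0.0
```

Call:
move_arm:
  steps:
    - [0,0,5,0.015,0.045,0,0.0854]
    - [0,0,5,0.015,0.045,0,0.0854]
    - [0,0,5,0.015,0.045,0,0.0854]
    - [0,0,5,0.015,0.045,0,0.0854]
    - [0,0,5,0.015,0.045,0,0.0854]

```text
clock: 1.4
eef_pos: [421.8, -245.3, 251.6]
tool_rot: [3.141, 0.0, 1.056]
force: [0.6, 0.5, 0.4]
width: 85.3
gripper_force: 0.0
```

Call:
move_arm:
  steps:
    - [0,0,5,0.01,0.045,0,0.0854]
    - [0,0,5,0.01,0.045,0,0.0854]
    - [0,0,5,0.01,0.045,0,0.0854]
    - [0,0,5,0.01,0.045,0,0.0854]
    - [0,0,5,0.01,0.045,0,0.0854]

```text
clock: 1.9
eef_pos: [471.7, -20.3, 251.7]
tool_rot: [3.141, 0.0, 1.492]
force: [1.8, 0.5, -0.5]
width: 85.5
gripper_force: 0.0
```

Call:
move_arm:
  steps:
    - [0,0,5,0.005,0.045,0,0.0854]
    - [0,0,3,0.002,0.04,0,0.0854]
    - [0,0,0,0,0.025,0,0.0854]
    - [0,0,0,0,0,0,0.0854]

```text
clock: 2.3
eef_pos: [478.3, 92.7, 251.7]
tool_rot: [3.14, -0.003, 1.635]
force: [0.2, 0.6, 0.0]
width: 85.7
gripper_force: 0.0
```

```bash
python3 - <<'E'
from h import *
im,d=look("side"); cv2.imwrite('pics/s1.png',cv2.resize(im[150:420,180:500],None,fx=2,fy=2))
for i in range(3):
    look("side")
    for q in finder.pinpoint("side","knob_red")[:1]: print(q["confidence"],w("side",q["location"]))
E
```

```text
0.95 [479.87495786  87.33445605 138.63211078]
0.66 [480.50964106  87.60503187 140.30063287]
0.72 [482.18966391  87.50785444 139.34770068]
```

View pics/s1.png

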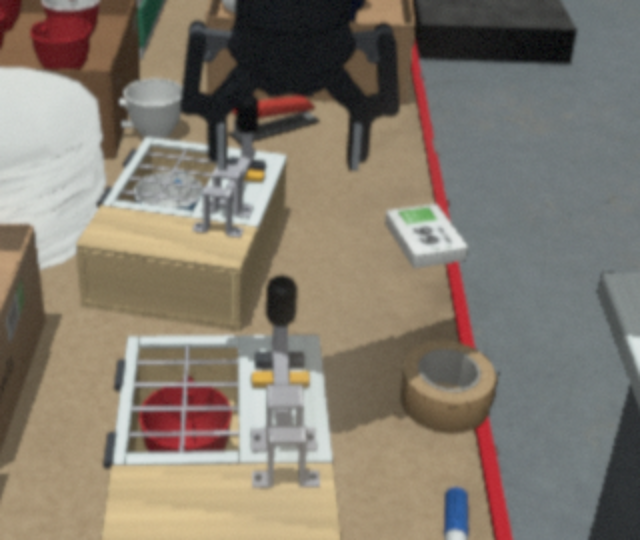

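The crop shows the fingers at (218,150) and (357,155), straddling the red knob's line at (281,300), with both bolts still open. Knob is at about (480.5, 88, 140), which agrees with the given height of 141. Descending.

Call:
move_arm:
  steps:
    - [0,0,0,0.002,-0.005,-0.04,0.0854]
    - [0,0,0,0,0,-0.04,0.0854]
    - [0,0,0,0,0,-0.03,0.0854]
    - [0,0,0,0,0,-0.015,0.0854]
    - [0,0,0,0,0,0,0.0854]

```text
clock: 3.15
eef_pos: [478.9, 81.8, 124.4]
tool_rot: [-3.137, 0.001, 1.627]
force: [-0.5, -0.2, 1.2]
width: 85.7
gripper_force: 0.0
```

Call:
move_arm:
  steps:
    - [0,0,0,0,0,0,0.015]
    - [0,0,0,0,0,0,0.015]
    - [0,0,0,0,0,0,0.015]
    - [0,0,0,0,0,0,0.015]
    - [0,0,0,0,0,0,0.015]

```text
clock: 3.65
eef_pos: [480.3, 82.9, 127.3]
tool_rot: [3.141, 0.0, 1.628]
force: [-1.9, -0.9, 6.3]
width: 22.1
gripper_force: 58.5
```

Call:
move_arm:
  steps:
    - [0,0,0,0,0,0,0.015]
    - [0,0,0,0,0,0,0.015]
    - [0,0,0,0,0,0,0.015]

```text
clock: 3.95
eef_pos: [480.3, 83.0, 127.3]
tool_rot: [3.141, 0.0, 1.628]
force: [-2.9, -0.7, 7.8]
width: 22.4
gripper_force: 58.6
```

Gripped. Lift 17 mm.

Call:
move_arm:
  steps:
    - [0,0,0,0,0,0.006,0.015]
    - [0,0,0,0,0,0.006,0.015]
    - [0,0,0,0,0,0.005,0.015]
    - [0,0,0,0,0,0,0.015]
    - [0,0,0,0,0,0,0.015]

```text
clock: 4.45
eef_pos: [480.3, 82.9, 143.4]
tool_rot: [3.142, -0.0, 1.628]
force: [-0.8, 0.8, -1.0]
width: 22.5
gripper_force: 59.0
```

```bash
python3 - <<'E'
from h import *
im,d=look("side"); cv2.imwrite('pics/s2.png',cv2.resize(im[230:430,220:380],None,fx=3,fy=3))
for q in finder.pinpoint("side","knob_red")[:1]: print(q["confidence"],w("side",q["location"]))
E
```

```text
0.96 [481.99279386  91.37951989 155.73188356]
```

View pics/s2.png

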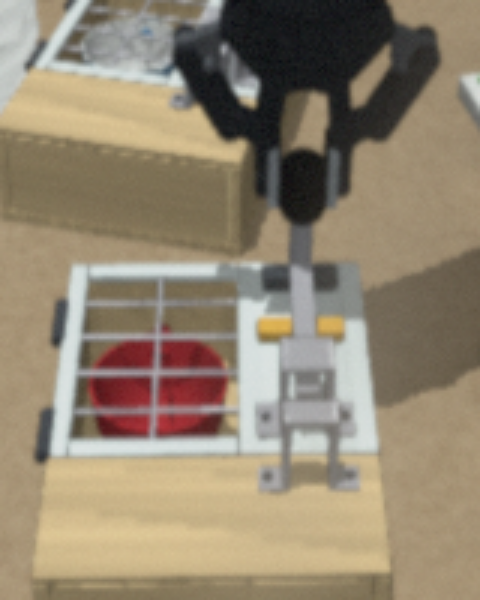

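The picture shows the knob at (303,185) held between the fingers and lifted about 16 mm. Now slide.

Call:
move_arm:
  steps:
    - [0,0,0,-0.0006,0.01,0,0.015]
    - [0,0,0,-0.0007,0.01,0,0.015]
    - [0,0,0,-0.0006,0.01,0,0.015]
    - [0,0,0,-0.0007,0.01,0,0.015]
    - [0,0,0,0,0,0,0.015]

```text
clock: 5.05
eef_pos: [477.4, 125.8, 143.3]
tool_rot: [3.142, -0.002, 1.631]
force: [-2.1, 1.5, -0.9]
width: 22.3
gripper_force: 59.1
```

Call:
move_arm:
  steps:
    - [0,0,0,-0.0003,0.005,0,0.015]
    - [0,0,0,-0.0003,0.005,0,0.015]
    - [0,0,0,0,0,0,0.015]

```text
clock: 5.35
eef_pos: [476.8, 133.8, 143.3]
tool_rot: [-3.141, -0.001, 1.629]
force: [-1.3, 1.2, -0.7]
width: 22.3
gripper_force: 59.0
```

Call:
move_arm:
  steps:
    - [0,0,0,-0.0002,0.003,0,0.015]
    - [0,0,0,0,0.002,0,0.015]
    - [0,0,0,0,0,0,0.015]

```text
clock: 5.65
eef_pos: [476.6, 138.2, 143.2]
tool_rot: [-3.141, -0.0, 1.628]
force: [-2.1, 0.5, -0.9]
width: 22.2
gripper_force: 59.0
```

Call:
move_arm:
  steps:
    - [0,0,0,-0.0001,0.002,0,0.015]
    - [0,0,0,0,0,0,0.015]

```text
clock: 5.85
eef_pos: [476.5, 138.3, 143.1]
tool_rot: [-3.14, 0.002, 1.627]
force: [-2.0, -3.5, -0.7]
width: 22.3
gripper_force: 59.1
```

Stop contact begins (y held at 138.3, force −3.5). One more nudge to confirm.

Call:
move_arm:
  steps:
    - [0,0,0,-0.0001,0.002,0,0.015]
    - [0,0,0,0,0,0,0.015]
    - [0,0,0,0,0,0,0.015]

```text
clock: 6.15
eef_pos: [476.5, 138.4, 142.9]
tool_rot: [-3.14, 0.005, 1.626]
force: [-1.4, -8.3, -1.4]
width: 22.2
gripper_force: 59.1
```

Call:
move_arm:
  steps:
    - [0,0,0,0,-0.003,-0.003,0.015]
    - [0,0,0,0,0,-0.005,0.015]
    - [0,0,0,0,0,-0.004,0.015]
    - [0,0,0,0,0,-0.002,0.015]
    - [0,0,0,0,0,0,0.015]

```text
clock: 6.65
eef_pos: [476.5, 138.4, 128.8]
tool_rot: [-3.14, 0.001, 1.628]
force: [-2.7, -4.2, -1.4]
width: 22.0
gripper_force: 59.1
```

Call:
move_arm:
  steps:
    - [0,0,0,0,0,0,0.0854]
    - [0,0,0,0,0,0,0.0854]
    - [0,0,0,0,0,0,0.0854]
    - [0,0,0,0,0,0,0.0854]
    - [0,0,0,0,0,0,0.0854]

```text
clock: 7.15
eef_pos: [477.2, 139.5, 129.5]
tool_rot: [3.141, -0.001, 1.628]
force: [0.1, -0.6, -0.0]
width: 85.6
gripper_force: 0.0
```

Call:
move_arm:
  steps:
    - [0,0,0,0,0,0,0.0854]
    - [0,0,0,0,0,0.02,0.0854]
    - [0,0,0,0,0,0.04,0.0854]
    - [0,0,0,0,0,0.04,0.0854]
    - [0,0,0,0,0,0,0.0854]

```text
clock: 7.65
eef_pos: [480.0, 140.6, 234.0]
tool_rot: [3.132, -0.003, 1.628]
force: [0.7, 0.2, 0.5]
width: 85.1
gripper_force: 0.0
```

```bash
python3 - <<'E'
from h import *
im,d=look("side"); cv2.imwrite('pics/s3.png',cv2.resize(im[230:430,220:380],None,fx=3,fy=3))
for i in range(2):
    look("side")
    for q in finder.pinpoint("side","knob_red")[:1]: print(q["confidence"],w("side",q["location"]))
s=telemetry.read_state();print(s["clock"],s["eef_pos"],s["force"])
E
```

```text
0.8 [475.74607118 143.78610129 139.04929737]
0.81 [479.3623826  143.53674203 139.33233736]
7.9 [475.86878452 138.55195306 228.08840268] [-0.35130652 -0.31063515 -0.06284527]
```

View pics/s3.png

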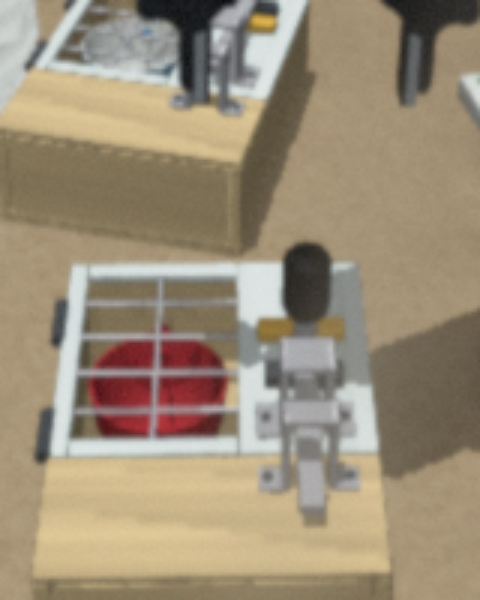

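The bar now sticks out through the keeper at (312,490), the dark foot sits past the yellow bump at (305,372), and the knob is down (z ≈ 139, as when it was at rest before). The gripper is clear.

```bash
python3 -c "
from h import *
print(ctrl.finish_job())"
```

```text
the job is handed in; nothing more can be done
None
```

The red-cup case is bolted: its bolt went to the end stop in the keeper, dropped behind the bump and was let go. The blue-cup case's bolt was left alone, and the job was handed in at about 8 s.

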